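# Square up a stack of ceramic plates in the corner jig

### The arm

A 6-joint arm with a two-finger parallel gripper is mounted at the origin on the work surface; the furniture and walls round the work are solid. World frame = base frame: x ahead of the robot, y to its left, z up, the work surface at z = 0. Lengths are in m, angles in degrees, forces in N, time in s.
With the tool pointing down it reaches from about 0.375 to 0.75 m from the base axis. Payload 9 kg.
Tool frame: the origin (TCP) lies where the fingers leave the gripper's body, on its centre line; the fingertips stand 73 mm ahead of it and the grasp point (between the pads) lies 54 mm ahead of it (robot.tip_reach is the distance from the TCP to the fingertips, in m); z points along the fingers, y is the line along which they close (so a half turn about z gives the same grasp; the last joint's range is limited). The gripper opens to 85 mm and grips with 20 to 120 N. Pads are 22 mm wide; open, the fingers measure 114 mm over their backs; the gripper's body (76 mm by 85 mm) begins 54 mm behind the grasp point. The pads swing forward as they close: fully open they stand 13 mm farther back than shut.
Start: joints at [52.386, 5.964, 5.575, 89.605, 0, 77.527], TCP at [0.255, 0.543, 0.304] pointing down, gripper open.
Joint ranges: [-171.21, 171.21], [-48.23, 106.86], [-62.78, 66.21], [-105.2, 120.99], [-86.42, 89.51], [-180, 180]. Speed limits (degrees/s): [127.2, 127.2, 147.25, 180, 180, 180].

### API

Orientations are given as [roll, pitch, yaw] about the fixed x, y, z axes, in that order (R = Rz(yaw) Ry(pitch) Rx(roll)).
In Python, from plant import robot gives the robot as it stands. Calls block until the motion is done:
- robot.move_pose(position, orientation): joint-space move of the TCP to a pose.
- robot.line_to(position, vel=0.15, rotation=None, guard=None): straight line of the TCP; rotation=None keeps the orientation; vel is the mean speed in m/s. With guard (N) it stops when the force on the tool has changed by that much, and returns True; else False.
- robot.goto_joints(angles): joint-space move.
- robot.set_gripper(opening): finger opening in m; the grip force is fixed at half the most; returns when the fingers have stopped.
- robot.pause(seconds).
- robot.ik(position, orientation): joint angles nearest the present ones, or None.
- robot.observe(): the state.
- robot.grab_frame(name): name is "scene" or "top"; returns the picture (480x640x3 uint8, blue, green, red); there is no depth.
- robot.get_calibration(name): a dict with "vertical_fov" (degrees; the focal length in pixels is half the picture's height over the tangent of half this angle, whatever the lens; pixels are square), "cx", "cy" (the principal point, pixels), "rvec" (rotation vector, rad) and "tvec" (3), from world to camera coordinates, as OpenCV has them. Camera axes: x right, y down, z forward; pixel columns grow to the right and rows downward; lengths in m; the calibration is good to about 2 mm. A picture is of the moment at which its call begins. get_calibration takes no time and is no camera call.
A pose or a line that the arm cannot do raises robot.IKError and nothing moves.
- robot.job_done(): hands the job in; it is judged then, once.
The state is a dict: "time": time; "q": joint angles; "qvel": joint speeds; "joint_torque": joint torques, N m; "tool_pos": TCP position; "tcp_rot": TCP orientation; "ft_force": force on the tool from outside, world axes, zero at the start; "torque": the same for the moment, N m; "gripper_width": finger opening in m; "gripper_force": force on a finger pad.
Only numpy, scipy, OpenCV 4.12 (cv2) and the standard library are available. Lean on these libraries where they do the work, as an engineer would, in place of code of your own. Each camera call takes 0.05 s, during which the arm holds its last target. There are 200 camera calls.

### The job

The four ceramic plates lie in an untidy pile on the squaring jig. Tap the pile gently against both fences of the jig until all four plates rest against both fences and their edges line up in one square stack, still lying flat on the jig. The plates are brittle, so do not strike or press them hard, and leave the flask, the tape roll and the strip box where they are.

Things in the scene. Friction and masses are not known exactly. Their poses are not given: they have to be found in the camera images.
- jig: fixed metal squaring jig: flat base, x -95 to 124, y -90 to 85, top at z 5 mm. It carries the far fence, a bar along y (y -57 to 83, top z 33) screwed fast in slots: its inner face stands anywhere from x = +73 to +97 mm, a setting not told that must be felt or seen. Near (-x) and left (+y) sides open. Origin on the worktop, x to the far fence, y left, z up
- side_fence: fixed fence bar along the jig's right edge, parallel to the jig's x, 165 mm long, its foot on the jig's base (z 5 mm), its top at z 33 mm; origin at foot height, in the middle of its inner face, which is its own plane y = 0; +y points over the jig to the plates. A gap in the corner parts it from the far fence
- plate1: white glazed, slippery ceramic plate, 110 (own x) x 80 (own y) x 6 mm thick, edges slightly rounded; origin at the centre of its underside, z up; about 0.09 kg; all four plates are alike. Lowest of the stack, lies on the jig's base.
- plate2: white glazed, slippery ceramic plate, 110 (own x) x 80 (own y) x 6 mm thick, edges slightly rounded; origin at the centre of its underside, z up; about 0.09 kg; all four plates are alike. Second from below.
- plate3: white glazed, slippery ceramic plate, 110 (own x) x 80 (own y) x 6 mm thick, edges slightly rounded; origin at the centre of its underside, z up; about 0.09 kg; all four plates are alike. Third from below.
- plate4: white glazed, slippery ceramic plate, 110 (own x) x 80 (own y) x 6 mm thick, edges slightly rounded; origin at the centre of its underside, z up; about 0.09 kg; all four plates are alike. Top plate.
- conical_flask: bystander: small glass flask with a stopper, 63 mm wide, 115 mm tall; origin under its centre
- tape_roll: bystander: roll of tape lying flat, 86 mm across, 24 mm high; origin under its centre
- ph_strips: bystander: small flat box of test strips, 52 x 85 x 16 mm; origin under its centre

How it is judged:
By the outcome, as a careful person would: the job done as asked, in the order asked, and still so for the second after the job is handed in, with the robot touching nothing.
It also fails if it takes over 58 s, if anything falls off the work surface, if the arm or the gripper's body presses on something with over 40 N, if the wrist force passes 120 N, or if a joint passes its speed limit or range.

## Working session

There is one attempt and no reset: what is moved stays moved. The work goes in short steps, each a Python script; the robot and the scene stay as the last script left them, time stands still between calls to the robot, and variables do not carry over. Pictures are saved under pics/ and viewed, at most 10 in all, crops included, and the job is handed in when it is done.

```bash
mkdir -p pics; ls
python3 - <<'E'
from plant import robot
import cv2
for n in("scene","top"):
    cv2.imwrite(f"pics/{n}0.png",robot.grab_frame(n)); print(robot.get_calibration(n))
s=robot.observe();print(s)
E
```

```text
pics
{'vertical_fov': 43.2442518477991, 'cx': 323.57805641350546, 'cy': 244.22992161524985, 'rvec': array([ 2.19844444, -1.22961419,  0.43045725]), 'tvec': array([-0.23789973,  0.36744911,  0.945075  ])}
{'vertical_fov': 52.0133090514405, 'cx': 305.3748206457817, 'cy': 243.2397675899224, 'rvec': array([ 2.16266382, -2.05680544,  0.20917857]), 'tvec': array([-0.02685566,  0.51113471,  0.80716801])}
{'time': 0.1, 'q': array([ 5.23844687e+01,  5.99609146e+00,  5.53194572e+00,  8.96049740e+01,
       -3.82819198e-04,  7.75261866e+01]), 'qvel': array([ 0.047394  , -0.04583623,  0.03280131, -0.03547449,  0.06072795,
        0.05791956]), 'joint_torque': array([ 5.13288498e-03, -5.58204174e+01,  5.04724610e+01,  1.28691219e-02,
       -3.40261613e-04,  9.00449422e-07]), 'tool_pos': array([0.2547796 , 0.54298381, 0.30319503]), 'tcp_rot': array([-1.79932429e+02, -1.45556211e-02,  1.54858274e+02]), 'ft_force': array([-0.02171582, -0.3727754 ,  0.29830855]), 'torque': array([-0.02519744, -0.04131846,  0.02881151]), 'gripper_force': 0.0, 'gripper_width': 0.08562384918773373}
```

View pics/top0.png

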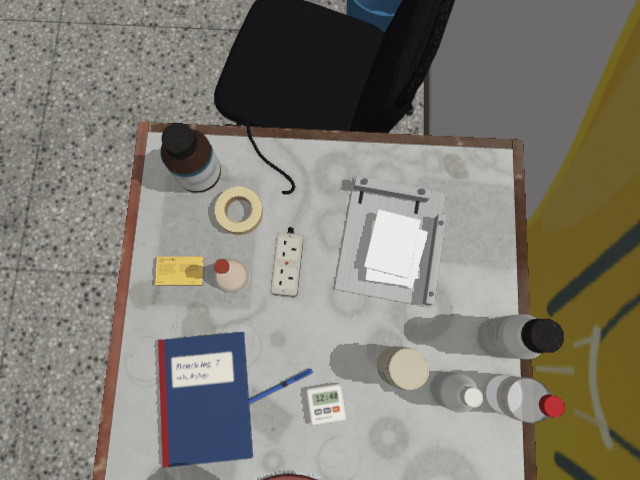

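View pics/scene0.png

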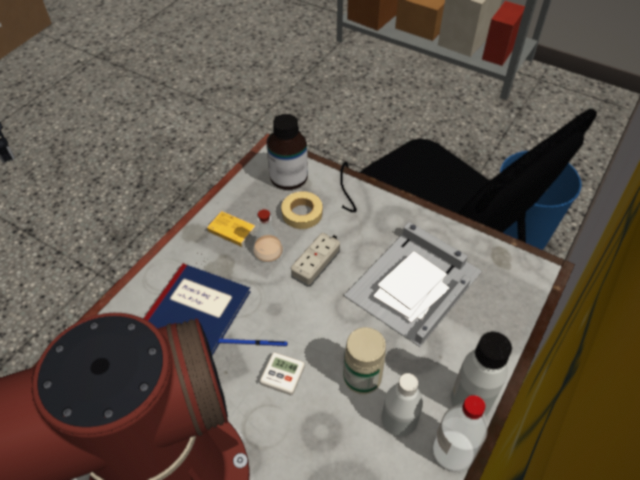

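The top view shows the jig at about (335–447, 178–305), with the far fence along its upper edge, the side fence on its right and the white plates at about (365–427, 210–287). I'll zoom in to get the geometry.

```bash
cat > h.py <<'E'
import cv2,numpy as np
from plant import robot
def cam(n):
    c=robot.get_calibration(n);f=240/np.tan(np.radians(c["vertical_fov"]/2))
    K=np.array([[f,0,c["cx"]],[0,f,c["cy"]],[0,0,1]]);R=cv2.Rodrigues(c["rvec"])[0];return K,R,c["tvec"]
def w(uv,z,n="top"):
    K,R,t=cam(n);uv=np.atleast_2d(np.float64(uv));C=-R.T@t
    d=(R.T@np.linalg.inv(K)@np.c_[uv,np.ones(len(uv))].T).T
    return C+d*((z-C[2])/d[:,2])[:,None]
def px(p,n="top"):
    K,R,t=cam(n);q=(K@(R@np.atleast_2d(p).T+t[:,None])).T;return q[:,:2]/q[:,2:]
def crop(im,x0,y0,x1,y1,s,f):
    cv2.imwrite(f,cv2.resize(im[y0:y1,x0:x1],None,fx=s,fy=s,interpolation=cv2.INTER_CUBIC))
E
python3 - <<'E'
from h import *
im=cv2.imread("pics/top0.png");crop(im,325,170,455,312,4.2,"pics/c0.png")
im2=cv2.imread("pics/scene0.png");crop(im2,340,220,485,345,4.5,"pics/c1.png")
K,R,t=cam("top");print(-R.T@t)
E
```

```text
[ 0.3372798  -0.01170284  0.89420663]
```

View pics/c0.png

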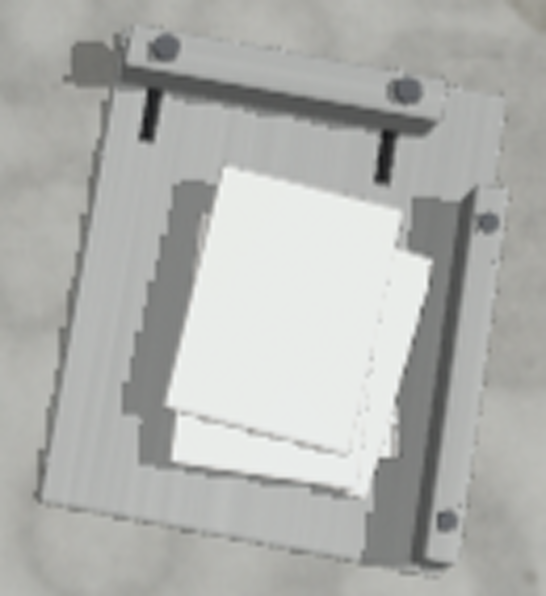

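View pics/c1.png

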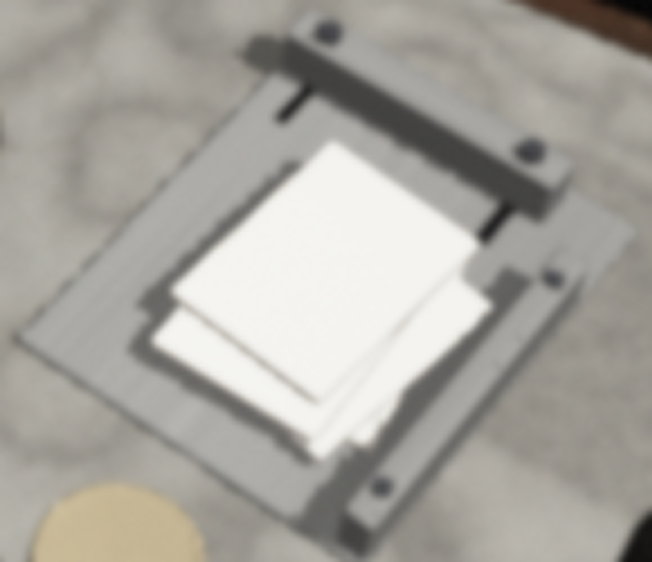

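The crop shows the plates clear of both fences, the far fence at the top, and the side fence on the right with a corner gap. Now I'll convert these points to world coordinates.

Run:
```python
from h import *
f=lambda a:np.array(a)/4.2+[325,170]-0.5+.5/4.2
def pr(n,a,z):
    p=w(f(a),z);print(n,(p[:,:2]*1000).round(1).tolist());return p
B=pr("base NL,NR?,FR",[(40,502),(450,574),(505,97)],.005)
S=pr("side inner top",[(472,190),(427,565)],.033)
S2=pr("side inner bot",[(463,200),(414,562)],.005)
F=pr("far inner top",[(127,68),(435,122)],.033)
F2=pr("far inner bot",[(120,86),(430,133)],.005)
P=pr("plate4 top",[(226,166),(403,211),(350,455),(166,405)],.029)
P=pr("lower bits NL, NR,FR, (top 23)",[(171,460),(365,497),(432,260)],.020)
pr("p1 right bottom",[(397,455)],.011)
for n,(a,b) in dict(S=S,S2=S2,F=F,F2=F2).items(): print(n,np.degrees(np.arctan2(*(a-b)[[1,0]])),np.linalg.norm(a-b))
```

```text
base NL,NR?,FR [[439.5, -56.9], [417.4, -233.3], [632.0, -258.3]]
side inner top [[580.1, -236.1], [418.2, -216.8]]
side inner bot [[583.2, -239.4], [421.8, -217.9]]
far inner top [[627.7, -86.1], [609.9, -220.2]]
far inner bot [[628.6, -85.6], [613.5, -224.7]]
plate4 top [[586.7, -130.6], [570.4, -207.4], [463.1, -185.4], [480.5, -107.4]]
lower bits NL, NR,FR, (top 23) [[458.5, -111.1], [446.8, -193.7], [551.5, -222.0]]
p1 right bottom [[466.7, -209.2]]
S -6.785745871821125 0.16312092860302219
S2 -7.569003536603566 0.16286393088723589
F 82.40915436459215 0.13529573955402127
F2 83.81878219699423 0.1399387652609968
```

```bash
cat >> h.py <<'E'
YAW=-7.4; O=np.array([.5217,-.1532]); a=np.radians(YAW)
RJ=np.array([[np.cos(a),-np.sin(a)],[np.sin(a),np.cos(a)]])
def J(x,y,z): return [*(O+RJ@np.array([x,y])/1000),z]
def inv(p): return (RJ.T@(np.array(p[:2])-O))*1000
E
python3 - <<'E'
from h import *
for z in(.08,.11): print(w([(405,368),(385,368),(405,348)],z).round(3))
print(w([(545,335),(520,335)],.2).round(3), robot.tip_reach)
for p in(J(-92,-10,.2),J(-92,-10,.08),J(-25,-10,.08),J(41,80,.2),J(41,80,.08),J(41,15,.08)):
    for y in(YAW,YAW+180,YAW+90,YAW-90):
        q=robot.ik(p,[180,0,y]);print(np.round(p,3),y,None if q is None else np.round(q,0))
E
```

```text
[[ 0.31  -0.172  0.08 ]
 [ 0.308 -0.14   0.08 ]
 [ 0.341 -0.171  0.08 ]]
[[ 0.311 -0.166  0.11 ]
 [ 0.309 -0.135  0.11 ]
 [ 0.341 -0.165  0.11 ]]
[[ 0.368 -0.341  0.2  ]
 [ 0.366 -0.307  0.2  ]] 0.0726
[ 0.429 -0.151  0.2  ] -7.4 [-36. -20. -29.  81.   0. 151.]
[ 0.429 -0.151  0.2  ] 172.6 [-36. -20. -29.  81.   0. -29.]
[ 0.429 -0.151  0.2  ] 82.6 [-36. -20. -29.  81.   0.  61.]
[ 0.429 -0.151  0.2  ] -97.4 [ -36.  -20.  -29.   81.    0. -119.]
[ 0.429 -0.151  0.08 ] -7.4 [-36. -15. -38.  67.   0. 151.]
[ 0.429 -0.151  0.08 ] 172.6 [-36. -15. -38.  67.   0. -29.]
[ 0.429 -0.151  0.08 ] 82.6 [-36. -15. -38.  67.   0.  61.]
[ 0.429 -0.151  0.08 ] -97.4 [ -36.  -15.  -38.   67.    0. -119.]
[ 0.496 -0.16   0.08 ] -7.4 [-32.  -3. -27.  66.   0. 155.]
[ 0.496 -0.16   0.08 ] 172.6 [-32.  -3. -27.  66.   0. -25.]
[ 0.496 -0.16   0.08 ] 82.6 [-32.  -3. -27.  66.   0.  65.]
[ 0.496 -0.16   0.08 ] -97.4 [ -32.   -3.  -27.   66.    0. -115.]
[ 0.573 -0.079  0.2  ] -7.4 [-21.   3.  -9.  79.   0. 167.]
[ 0.573 -0.079  0.2  ] 172.6 [-21.   3.  -9.  79.   0. -13.]
[ 0.573 -0.079  0.2  ] 82.6 [-21.   3.  -9.  79.   0.  77.]
[ 0.573 -0.079  0.2  ] -97.4 [ -21.    3.   -9.   79.    0. -103.]
[ 0.573 -0.079  0.08 ] -7.4 [-21.   7. -17.  66.   0. 167.]
[ 0.573 -0.079  0.08 ] 172.6 [-21.   7. -17.  66.   0. -13.]
[ 0.573 -0.079  0.08 ] 82.6 [-21.   7. -17.  66.   0.  77.]
[ 0.573 -0.079  0.08 ] -97.4 [ -21.    7.  -17.   66.    0. -103.]
[ 0.564 -0.144  0.08 ] -7.4 [-27.   8. -16.  66.   0. 160.]
[ 0.564 -0.144  0.08 ] 172.6 [-27.   8. -16.  66.   0. -20.]
[ 0.564 -0.144  0.08 ] 82.6 [-27.   8. -16.  66.   0.  70.]
[ 0.564 -0.144  0.08 ] -97.4 [ -27.    8.  -16.   66.    0. -110.]
```

Run:
```python
from h import *
o=[180,0,172.6]
robot.set_gripper(.036)
robot.move_pose(J(-92,-10,.2),o)
robot.line_to(J(-92,-10,.088),.1); robot.pause(.3)
f0=robot.observe()["ft_force"]
g=robot.line_to(J(-92,-10,.066),.012,guard=2.5)
s=robot.observe();print("down",g,s["tool_pos"],s["ft_force"]-f0,s["gripper_width"])
z=s["tool_pos"][2]+.0025
robot.line_to(J(-92,-10,z),.02); robot.pause(.3)
f0=robot.observe()["ft_force"];print("free",f0)
g=robot.line_to(J(-20,-10,z),.03,guard=3)
s=robot.observe();print("push",g,inv(s["tool_pos"]),s["tool_pos"][2],RJ.T@(s["ft_force"]-f0)[:2],s["time"])
cv2.imwrite("pics/top1.png",robot.grab_frame("top"))
```

```text
down True [ 0.42915551 -0.15127597  0.0765905 ] [-0.56532616  0.81578783  6.52864632] 0.03599034474867097
free [ 0.30916679  0.01204792 -0.07805456]
push True [-31.79888528  -9.73521666] 0.07847891115600511 [ 0.080202   -0.12091185] 8.1833
```

Run:
```python
from h import *
s=robot.observe();print(inv(s["tool_pos"]),s["ft_force"])
im=robot.grab_frame("scene");crop(im,340,200,485,345,4,"pics/c2.png")
```

```text
[-32.12960334  -9.60270521] [ 0.25101624  0.49814585 -0.35338781]
```

View pics/c2.png

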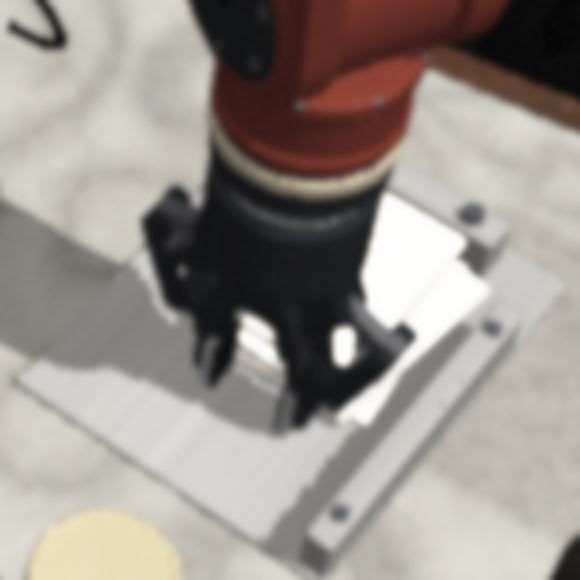

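Plate 4 has reached the far fence. The lower plates still stick out at the right, around (345, 420), so I'll keep pushing slowly and then push in y.

```bash
cat >> h.py <<'E'
def push(x,y,z,v=.015,g=4,tries=3):
    robot.pause(.2); f0=robot.observe()["ft_force"]
    last=None
    for i in range(tries):
        r=robot.line_to(J(x,y,z),v,guard=g); s=robot.observe(); p=inv(s["tool_pos"])
        print(r,p.round(1),(RJ.T@(s["ft_force"]-f0)[:2]).round(1),round(s["time"],1))
        if not r or (last is not None and np.linalg.norm(p-last)<.3): break
        last=p; robot.pause(.1)
E
python3 - <<'E'
from h import *
push(-20,-10,.0785)
robot.line_to(J(-45,-10,.0785),.1); robot.line_to(J(-45,-10,.13),.2)
o=[180,0,82.6]
robot.move_pose(J(36,72,.13),o)
robot.line_to(J(36,72,.0785),.1)
push(36,10,.0785,.03,4)
cv2.imwrite("pics/t.png",robot.grab_frame("top"))
E
```

```text
True [-30.9  -9.4] [-0.3 -0. ] 8.8
True [-30.4  -9. ] [ 1.1 -0.7] 9.3
True [-29.8  -9.1] [-0.3 -0.6] 9.7
True [35.7 15.7] [-0.3 -1. ] 14.6
True [35.1 15.2] [0.5 2.4] 14.9
True [34.7 14.9] [0.4 2.8] 15.2
```

Run:
```python
from h import *
z=.0785
robot.line_to(J(36,40,z),.1); robot.line_to(J(36,40,.13),.2)
robot.move_pose(J(-60,-33,.13),[180,0,172.6]); robot.line_to(J(-60,-33,z),.1)
push(-18,-33,z,.02,4,4)
robot.line_to(J(-60,-33,z),.1); robot.line_to(J(-60,-33,.13),.2)
robot.move_pose(J(36,50,.13),[180,0,82.6]); robot.line_to(J(36,50,z),.1)
push(36,8,z,.02,4,3)
robot.line_to(J(36,60,z),.1); robot.line_to(J(36,60,.25),.3)
robot.move_pose([.42,.25,.3],[180,0,82.6])
im=robot.grab_frame("top");cv2.imwrite("pics/top2.png",im);crop(im,325,170,455,312,4.2,"pics/c3.png")
im=robot.grab_frame("scene");cv2.imwrite("pics/sc2.png",im);crop(im,340,200,485,345,4,"pics/c4.png")
print(robot.observe()["time"])
```

```text
True [-25.  -32.8] [-1. -0.] 20.2
True [-24.8 -32.4] [ 0.5 -0.4] 20.5
True [-24.6 -32.3] [-1.9 -0.2] 20.8
True [35.7 15.6] [0.2 0.4] 25.7
True [35.1 15.5] [0.3 0.6] 26.0
True [34.7 15.5] [-1.2  1.2] 26.3
29.225
```

View pics/c3.png

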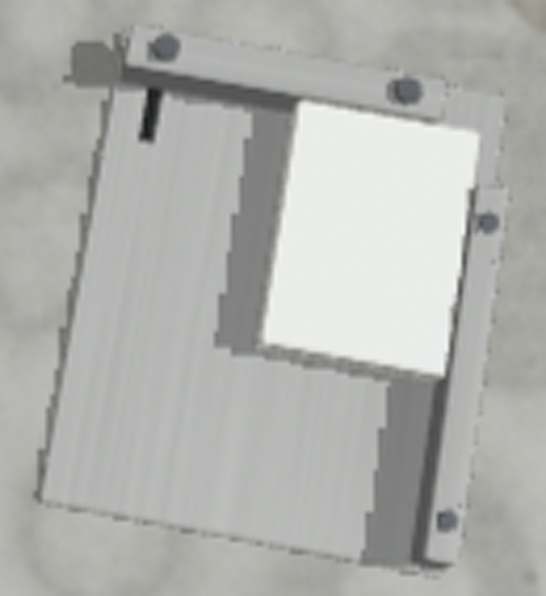

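View pics/c4.png

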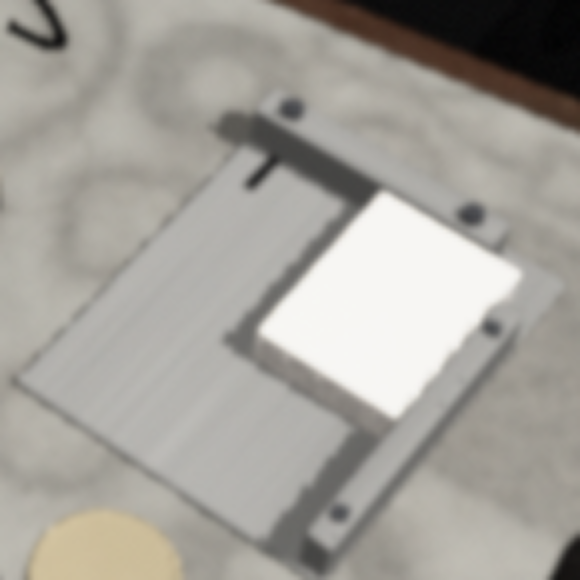

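The stack looks square against both fences: the top plate spans (262–480, 100–375) in the crop with no visible offset below it. The repeated guard stops made the fingers creep sideways by about 1 mm, so I'll finish with one clean tap per direction.

Run:
```python
from h import *
z=.0785
robot.move_pose(J(-50,-35,.13),[180,0,172.6]); robot.line_to(J(-50,-35,z),.1)
push(-18,-35,z,.02,5,1)
robot.line_to(J(-50,-35,z),.1); robot.line_to(J(-50,-35,.13),.2)
robot.move_pose(J(38,45,.13),[180,0,82.6]); robot.line_to(J(38,45,z),.1)
push(38,8,z,.02,5,1)
robot.line_to(J(38,60,z),.1); robot.line_to(J(38,60,.25),.3)
robot.move_pose([.42,.25,.3],[180,0,82.6])
im=robot.grab_frame("top");a=crop(im,360,180,450,275,6,"pics/c5.png")
im2=robot.grab_frame("scene");crop(im2,395,235,480,320,6,"pics/c6.png")
A,B=cv2.imread("pics/c5.png"),cv2.imread("pics/c6.png");h=min(len(A),len(B))
M=np.hstack([A[:h],B[:h]]);M=cv2.resize(M,None,fx=.74,fy=.74);cv2.imwrite("pics/c7.png",M)
for n,i in(("top",im),("scene",im2)):
    m=cv2.inRange(i,(225,)*3,(255,)*3);c=max(cv2.findContours(m,0,2)[0],key=cv2.contourArea)
    p=w(cv2.boxPoints(cv2.minAreaRect(c)),.029,n);print(n,[inv(q).round(1).tolist() for q in p])
print(robot.observe()["time"])
```

```text
True [-25.  -34.8] [-0.2  0.3] 33.4
True [37.7 15.6] [0.5 0.7] 38.1
top [[-12.5, 3.6], [95.7, 2.9], [96.8, -76.0], [-11.0, -73.3]]
scene [[-14.2, 4.3], [110.0, 4.1], [90.5, -74.5], [-28.8, -70.4]]
41.0
```

View pics/c7.png

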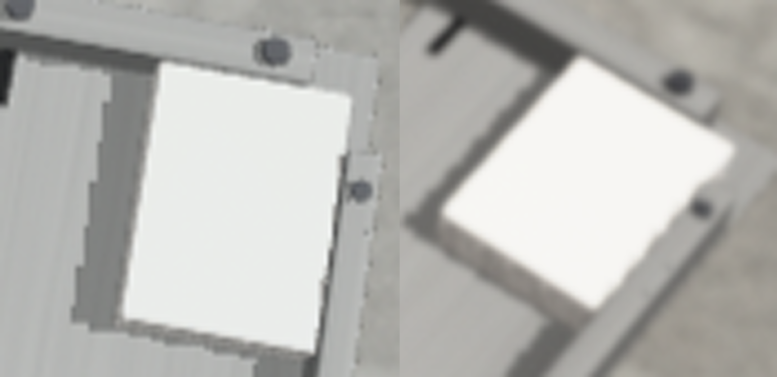

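The stops repeat to 0.1 mm. Before handing in, I'll compare the plate edge angles with the fence edges using line fits.

Run:
```python
from h import *
im=np.mean([robot.grab_frame("top").astype(float) for _ in range(1)],0).mean(2)
def edge(p,q,zz,nm,sub=0):
    # strongest gradient crossing along normals of line p-q (jig mm, at height zz)
    p,q=np.array(p,float),np.array(q,float);d=(q-p)/np.linalg.norm(q-p);n=np.array([-d[1],d[0]])
    s=np.arange(-5,5.01,.25);pts=[]
    for t in np.linspace(.08,.92,40):
        c=p+t*(q-p);P=np.array([J(*(c+k*n),zz) for k in s]);u=px(P).astype(np.float32)
        v=cv2.remap(im.astype(np.float32),u[:,0].copy(),u[:,1].copy(),1).ravel()
        g=abs(np.gradient(cv2.GaussianBlur(v[None],(1,1),0).ravel()));g=np.where(g>.5*g.max(),g,0)
        pts.append(c+n*(s*g).sum()/g.sum())
    pts=np.float32(pts);v=cv2.fitLine(pts,cv2.DIST_HUBER,0,.01,.01).ravel()
    print(nm,"angle",round(float(np.degrees(np.arctan(v[1]/v[0] if abs(v[0])>.5 else -v[0]/v[1]))),2),"at",v[2:].round(1))
edge((-14,5),(96,5),.029,"plate left"); edge((-14,-75),(-14,5),.029,"plate near")
edge((-14,5),(-14,-75),.005,"jig?near")
edge((-95,85),(90,85),.005,"base left"); edge((-95,85),(-95,-60),.005,"base near")
edge((-90,-75),(-20,-75),.033,"side fence top"); edge((96,10),(96,78),.033,"far fence top")
edge((-14,-75),(70,-75),.030,"plate/fence right")
print(robot.observe()["time"])
```

```text
plate left angle -0.44 at [39.3  4.3]
plate near angle -0.3 at [-13.1 -36.2]
jig?near angle 1.82 at [-13.3 -36.7]
base left angle -0.56 at [-4.9 85.7]
base near angle -0.18 at [-94.3  12.8]
side fence top angle 0.17 at [-59.7 -75.3]
far fence top angle -0.79 at [97.9 45.5]
plate/fence right angle -0.19 at [ 28.  -74.7]
41.05
```

```bash
python3 -c "
from plant import robot
print(robot.job_done())"
```

```text
the job is handed in; nothing more can be done
None
```

I handed the job in at about 41 s: the four plates sit as one square stack flat against both fences. The top plate's edge angles match the jig's to within measurement error, the lower plates show no visible offset, and the taps used 3–5 N contact stops clear of the flask, tape roll and strip box.

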